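Overhang a drilled steel plate at the edge of a lathe tool board

ROBOT

A 7-joint arm with a two-finger parallel gripper is mounted at the origin on the work surface. World frame = base frame: x ahead of the robot, y to its left, z up, the work surface at z = 0. Lengths are in m, angles in degrees, forces in N, time in s.
With the tool pointing down it reaches from about 0.425 to 1.025 m from the base axis. Payload 9.4 kg.
Tool frame: the origin (TCP) lies midway between the tips of the shut fingers; the grasp point (between the pads) lies 19 mm behind it; z points along the fingers, x is the direction in which the jaws open and shut, and the axes are right-handed (so a half turn about z gives the same grasp; the last joint's range is limited). The gripper opens to 93 mm and grips with 3 to 60 N. Pads are 15 mm wide; open, the fingers measure 128 mm over their backs; the gripper's body (75 mm by 188 mm) begins 65 mm behind the grasp point.
Start: joints at [-72.004, 34.337, -0.143, 91.639, 0.103, 54.024, -4.572], TCP at [0.276, 0.67, 0.219] pointing down, gripper open.
Joint ranges: [-147.43, 147.43], [-19.82, 112.94], [-74.19, 73.91], [6.32, 146.72], [-59.91, 239.91], [6.04, 106.73], [-150.56, 150.56]. Speed limits (degrees/s): [127.2, 127.2, 172.46, 172.46, 180, 180, 180].

INTERFACE

Orientations are given as [roll, pitch, yaw] about the fixed x, y, z axes, in that order (R = Rz(yaw) Ry(pitch) Rx(roll)).
In Python, from cell import arm gives the robot as it stands.
- The arm moves only by the shell command python3 -m crank 'ROWS' [FORCE]. ROWS is JSON, a list of rows, each a list of 7 numbers: the shift along the tool's x, y, z in cm, then the turn, a rotation vector about the tool's x, y, z in degrees, then the closure, from -1 (fully open) to 1 (shut), so that 0 is half open. A call has 1 to 20 rows; each row shifts and turns the commanded pose from where the row before left it, along the tool's axes as they then stand; what a row does not reach is not made up. A row lasts 1/10 s, in which the tool goes at most 50 mm and 8.59 degrees, less where a joint would pass 70% of its speed; a pose out of reach is approached as far as the arm can. A call with a gripper value outside its range is refused whole. The fingers move at their own pace and stop on an object; FORCE is the grip in N (left out, the last holds). Time passes only in rows, so rows that do not move let the fingers close. It gives the time, the measured TCP pose, the force and the opening at its end, in the units of the state.
- arm.state(): the state, without advancing time (a new reading comes with each control period).
- arm.camera(name): name is "side" or "top" or "wrist"; returns a dict with "image" (480x640x3 uint8, blue, green, red), "z_map" (480x640 float32, m along the optical axis (not along the pixel's ray), 0 where there is no reading), "fx", "fy", "cx", "cy" (pixels), "T" (4x4, takes a point from camera to world coordinates). Camera axes: x right, y up, looking along -z (the intrinsics and any distortion apply to the point x, -y, -z); pixel columns grow to the right and rows downward; lengths in m; the calibration is good to about 2 mm. A picture is of the moment at which its call begins.
- arm.close_job(): hands the job in, once; it reports no verdict.
The state is a dict: "t": time; "q": joint angles; "dq": joint speeds; "tau": joint torques, N m; "tool_pos": TCP position; "ee_rot": TCP orientation; "force": force on the tool from outside, world axes, zero at the start; "wrist_torque": the same for the moment, N m; "width": finger opening in m.
Only numpy, scipy, OpenCV 4.12 (cv2) and the standard library are available. Lean on these libraries where they do the work, as an engineer would, in place of code of your own. Each camera call takes 0.05 s, during which the arm holds its last target. There are 200 camera calls.

TASK

Two flat steel plates lie on the raised wooden tool board: with the fingertips, push the one with the hole in it along the board until its drilled end sticks out about 40 mm past the board's left edge (the robot's left), square to that edge, so that a bolt can be put through the hole. Only push or slide it, never lift or tip it, and leave the plain plate and the other things where they are. Finish with the hand clear.

Things in the scene. Friction and masses are not known exactly. Their poses are not given: they have to be found in the camera images.
- board: Fixed wooden tool board on a green casting. Board 290 (its x) by 320 (its y) by 30 mm; level top face 80 mm above the origin, which lies on the bench under its centre. Its y axis points, within 15 degrees, to the robot's left: the push direction, square to the left edge. The board juts out 25 mm over the casting; below the left edge is free air down to the bench.
- board_edge (a point): Middle of the board's left edge, on its top face (board frame x 0, y +160 mm, z +80 mm). Axes as the board's; the edge runs along x.
- plate: Loose flat steel plate to push: 50 (its x) by 140 (its y) by 6 mm, about 0.3 kg, an 18 mm through hole centred 20 mm from its +y end, the end towards the left edge. Origin: centre of its underside. Starts with that end 40 to 90 mm short of the edge, up to 9 degrees out of square, 80 mm of free board behind it. Slides with ordinary friction, stops when not pushed; tips off at 70 mm overhang.
- plate_front (a point): Middle of the drilled (+y) end of the plate, at its upper face.
- plate_rear (a point): Middle of the other, undrilled (-y) end of the plate, at its upper face (6 mm above the board): the end to push against.
- blank: Plain flat steel plate of the same size with no hole, loose, lying beside the other one with a gap of about 20 mm or more, on either side of it; leave it alone. Origin: centre of its underside, long side along its y.
- chuck_key: Loose T-shaped steel chuck key lying on the far side of the board (away from the robot): 18 mm thick, stem about 100 mm along its y, crossbar 60 mm along its x at y +40 mm. Origin: on its underside, in the stem. Leave alone.
- bar_stub: Loose brass bar end standing on the far left part of the board, 26 mm diameter, 45 mm tall. Origin: centre of its underside. Leave alone.
- spray_can: Spray can standing on the bench to the robot's right of the board, 66 mm diameter, 190 mm tall. Origin: centre of its underside. Leave alone.
There are look-alikes about, which are no part of the job. Leave any blue or turquoise look-alike of the plate alone.

How it is judged (in metres and radians):
At the end, for the whole second after the job is handed in: The middle of the plate's drilled end is 32 to 48 mm past the board's left edge, the plate is square to the edge within 8 degrees, flat on the board and at rest; the plain plate, chuck key, bar end and spray can are within 15 mm of where they began (y of plate_front in the frame of board_edge between 0.032 and 0.048 m and x of plate_front in the frame of board_edge between -0.13 and 0.13 m and angle between the y axis of plate and the y axis of board, either way round below 0.14 rad and angle between plate's own z axis and vertical below 0.03 rad and z of plate in the frame of board between 0.077 and 0.083 m and linear speed of plate below 0.01 m/s and distance of each of blank, chuck_key, bar_stub, spray_can from where it was at the start of the episode below 0.015 m); the robot touches nothing.
It fails at once if the drilled plate is lifted off the board or falls from it (z of plate in the frame of board above 0.088 m or z of plate in the frame of board below 0.07 m).
It fails at once if the drilled plate is tipped by more than about 7 degrees (angle between plate's own z axis and vertical above 0.12 rad).
It fails at once if the plain plate, chuck key, bar end or spray can is shoved away or tipped (distance of any of blank, chuck_key, bar_stub, spray_can from where it was at the start of the episode above 0.02 m or angle between any of bar_stub, spray_can's own z axis and vertical above 0.3 rad).
It also fails if it takes over 38 s, if anything falls off the work surface, if the arm or the gripper's body presses on something with over 40 N, if the wrist force passes 120 N, or if a joint passes its speed limit or range.

## Working session

There is one attempt and no reset: what is moved stays moved. The work goes in short steps, Python scripts to look and compute and a shell command to move; the robot and the scene stay as the last step left them, time stands still between calls to the robot, and variables do not carry over. Pictures are saved under pics/ and viewed, about 8 in all and at most 12, crops included, and the job is handed in when it is done.

```bash
mkdir -p pics; ls; cat > h.py <<'E'
import numpy as np,cv2
from cell import arm
def snap(n,f):
    c=arm.camera(n); cv2.imwrite(f'pics/{f}.png',c['image']); np.savez(f'pics/{f}.npz',**c); return c
def pts(c):
    z=np.asarray(c['z_map']); v,u=np.mgrid[:480,:640]
    P=np.stack([(u-c['cx'])/c['fx']*z,-(v-c['cy'])/c['fy']*z,-z,np.ones_like(z)],-1)
    W=(P@np.asarray(c['T']).T)[...,:3]; W[z==0]=np.nan; return W
E
python3 - <<'E'
from h import *
s=arm.state(); print(s)
c=snap('top','top0'); print(c.keys(),c['T'],c['fx'])
W=pts(c); print(np.nanmin(W[...,2]))
E
```

```text
pics
{'t': 0.0, 'q': array([-72.00336859,  34.38428799,  -0.14465804,  91.67956417,
         0.10212506,  54.02455881,  -4.57362491]), 'dq': array([ 0.13962613,  0.07819786,  0.14551917, -0.03548198, -0.02916616,
        0.02388411,  0.011355  ]), 'tau': array([-1.07210293e-03, -7.65069652e+01,  1.49619251e+00, -2.52368885e+01,
       -5.25792490e-02,  1.66442298e-02,  1.68286106e-04]), 'tool_pos': array([0.27601256, 0.66988344, 0.21777164]), 'ee_rot': array([1.79992103e+02, 8.79337683e-02, 6.76092382e+01]), 'force': array([-0.71294145,  0.48702911, -0.08235   ]), 'wrist_torque': array([ 0.03867262, -0.05542184, -0.0275999 ]), 'width': 0.09300983512153113}
dict_keys(['image', 'z_map', 'fx', 'fy', 'cx', 'cy', 'T']) [[-1.33479459e-02  9.95674224e-01 -9.19492852e-02  3.46563448e-01]
 [-9.99910588e-01 -1.32173252e-02  2.02940589e-03 -5.88369797e-02]
 [ 8.05303534e-04  9.19681522e-02  9.95761623e-01  1.48414765e+00]
 [ 0.00000000e+00  0.00000000e+00  0.00000000e+00  1.00000000e+00]] 604.1322722932414
-0.7778843106300033
```

View pics/top0.png

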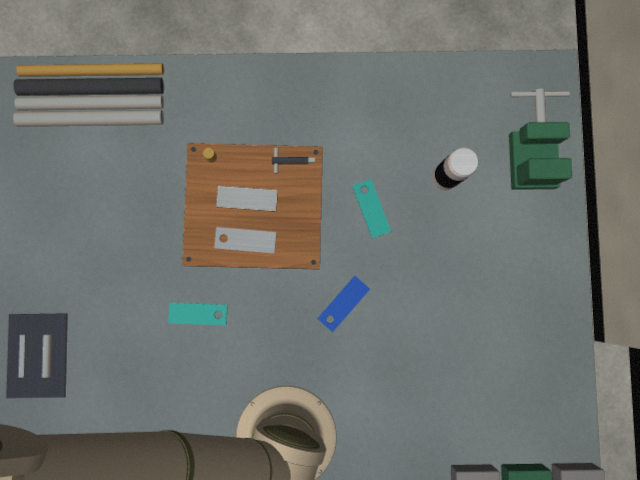

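The top view shows the board at (184–322, 143–269). Lying on it are a plate with a hole at (223,239), body centre (245,240), and a plain plate at (247,199). The stub is at (209,154) and the key at (292,160). The turquoise and blue plates on the bench are look-alikes. The target is the grey plate with the hole, nearer the robot. I'll confirm that in a crop and measure.

```bash
cat >> h.py <<'E'
def ray(c,u,v,z):
    T=np.asarray(c['T']); d=T[:3,:3]@np.array([(u-c['cx'])/c['fx'],-(v-c['cy'])/c['fy'],-1]); o=T[:3,3]
    return o+d*(z-o[2])/d[2]
def measure(c,zb=.08,verbose=True):
    im=c['image']; hsv=cv2.cvtColor(im,cv2.COLOR_BGR2HSV); W=pts(c)
    on=(abs(W[...,2]-zb)<.025)&(W[...,0]>.3)&(W[...,0]<.9)&(abs(W[...,1]-.07)<.3)
    on=cv2.morphologyEx(on.astype(np.uint8),cv2.MORPH_OPEN,np.ones((5,5)))
    n,l,st,ce=cv2.connectedComponentsWithStats(on); k=1+np.argmax(st[1:,4]); on=(l==k).astype(np.uint8)
    def rect(m,z):
        cs,_=cv2.findContours(m,cv2.RETR_EXTERNAL,cv2.CHAIN_APPROX_NONE); q=max(cs,key=cv2.contourArea)[:,0]
        w=np.array([ray(c,u,v,z)[:2] for u,v in q],np.float32)
        return cv2.minAreaRect(w*1000),cv2.boxPoints(cv2.minAreaRect(w*1000))
    out={'board':rect(on,zb)}
    g=((hsv[...,1]<60)&(hsv[...,2]>110)).astype(np.uint8)*cv2.dilate(on,np.ones((3,3)))
    n,l,st,ce=cv2.connectedComponentsWithStats(g)
    for i in range(1,n):
        if st[i,4]>400: out[f'p{i}@{ce[i].round()}']=rect((l==i).astype(np.uint8),zb+.006)
    for k,(r,b) in out.items(): print(k,np.round(r[0]),np.round(r[1],1),round(r[2],2),b.round().tolist())
    print('board z',np.nanmedian(W[...,2][on>0]))
E
python3 - <<'E'
from h import *
c=dict(np.load('pics/top0.npz'))
measure(c)
cv2.imwrite('pics/crop0.png',cv2.resize(c['image'][135:280,170:335],None,fx=4,fy=4,interpolation=cv2.INTER_CUBIC))
E
```

```text
board [546.  70.] [319.5 290.2] 87.84 [[395.0, -84.0], [685.0, -95.0], [697.0, 224.0], [407.0, 235.0]]
p21@[246. 198.] [563.  84.] [140.   50.6] 85.12 [[532.0, 16.0], [582.0, 12.0], [594.0, 152.0], [544.0, 156.0]]
p26@[246. 240.] [465.  88.] [140.6  50.7] 84.33 [[433.0, 21.0], [483.0, 16.0], [497.0, 155.0], [447.0, 160.0]]
board z 0.08042707129030191
```

View pics/crop0.png

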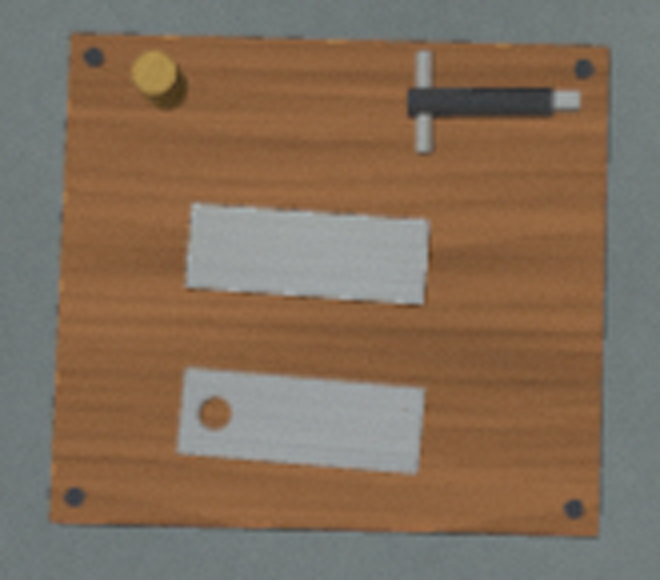

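The crop confirms it. The plate with the hole is the lower grey one, hole at crop (214,412), and the one at crop (307,254) is plain. The measured sizes match: board 319.5×290 mm, plates 140×50 mm, board top z 0.080.

- **Plate:** 3.5° out of square, rear middle (458,18), front middle (472,157).
- **Push:** the front is 75 mm short of the edge, so I need to push 115 mm.
- **Grip:** jaws across the rear end at about 19 mm opening, so both fingers bear on it and square the plate.

I'm moving above and behind the rear end, tool yaw -2.2°.

```bash
python3 -m crank '[[-3.12,2.37,0,0,0,0,0.6],[-3.12,2.37,0,0,0,0,0.6],[-3.12,2.37,0,0,0,0,0.6],[-3.12,2.37,0,0,0,0,0.6],[-3.12,2.37,0,0,0,0,0.6],[-3.12,2.37,0,0,0,0,0.6],[-3.12,2.37,0,0,0,0,0.6],[-3.12,2.37,0,0,0,0,0.6],[-3.12,2.37,0,0,0,0,0.6],[-3.12,2.37,0,0,0,0,0.6],[-3.12,2.37,0,0,0,0,0.6],[-3.12,2.37,0,0,0,0,0.6],[-3.12,2.37,0,0,0,0,0.6],[-3.12,2.37,0,0,0,0,0.6],[-3.12,2.37,0,0,0,0,0.6],[-3.12,2.37,0,0,0,0,0.6],[-3.12,2.37,0,0,0,0,0.6],[-3.12,2.37,0,0,0,0,0.6]]'
python3 -m crank '[[0,0,0,0,0,7,0.6],[0,0,0,0,0,7,0.6],[0,0,0,0,0,7,0.6],[0,0,0,0,0,7,0.6],[0,0,0,0,0,7,0.6],[0,0,0,0,0,7,0.6],[0,0,0,0,0,7,0.6],[0,0,0,0,0,7,0.6],[0,0,0,0,0,7,0.6],[0,0,0,0,0,6.8,0.6],[0,0,0,0,0,0,0.6],[0,0,0,0,0,0,0.6]]'
```

```text
t: 1.85
tool_pos: [0.4567, -0.013, 0.2185]
ee_rot: [-180.0, 0.0, 67.6]
force: [0.7, -0.2, 0.3]
width: 0.0187
t: 3.05
tool_pos: [0.4566, -0.0113, 0.2185]
ee_rot: [180.0, 0.0, -2.0]
force: [-0.6, -0.2, 0.5]
width: 0.0187
```

```bash
python3 -m crank '[[0,0,2,0,0,0,0.6],[0,0,2,0,0,0,0.6],[0,0,2,0,0,0,0.6],[0,0,2,0,0,0,0.6],[0,0,2,0,0,0,0.6],[0,0,1.5,0,0,0,0.6],[0,0,0.5,0,0,0,0.6],[0,0,0,0,0,0,0.6]]'
python3 - <<'E'
from h import *
c=snap('side','side1'); w=snap('wrist','wrist1')
W=pts(w); 
cv2.imwrite('pics/b1.png',np.hstack([cv2.resize(c['image'],(400,300)),cv2.resize(w['image'],(400,300))]))
E
```

```text
t: 3.85
tool_pos: [0.4564, -0.0116, 0.0982]
ee_rot: [-180.0, 0.1, -2.1]
force: [-1.5, 0.2, -0.1]
width: 0.0188
```

View pics/b1.png

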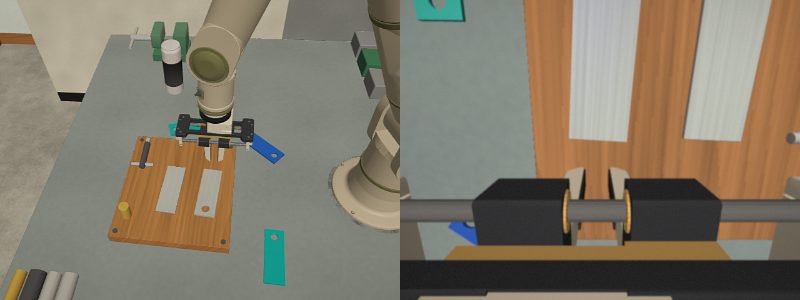

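Both views show the fingertips behind the drilled plate, centred on its rear end at about (600,139) in the wrist half and (210,170) in the side half. The blank is clear. I'll go down to about 3 mm above the board, then push 90 mm.

```bash
python3 -m crank '[[0,0,0.5,0,0,0,0.6],[0,0,0.5,0,0,0,0.6],[0,0,0.5,0,0,0,0.6],[0,0,0,0,0,0,0.6]]'
python3 -m crank '[[0,-0.7,0,0,0,0,0.6],[0,-0.7,0,0,0,0,0.6],[0,-0.7,0,0,0,0,0.6],[0,-0.5,0,0,0,0,0.6],[0,-0.5,0,0,0,0,0.6],[0,-0.5,0,0,0,0,0.6],[0,-0.5,0,0,0,0,0.6],[0,0,0,0,0,0,0.6]]'
```

```text
t: 4.35
tool_pos: [0.4565, -0.0114, 0.0831]
ee_rot: [180.0, 0.0, -2.2]
force: [0.4, 0.4, -0.7]
width: 0.0187
t: 5.15
tool_pos: [0.4583, 0.0304, 0.0836]
ee_rot: [-180.0, -0.0, -2.1]
force: [0.4, -0.1, 0.1]
width: 0.0186
```

```bash
python3 - <<'E'
from h import *
c=snap('wrist','w2');cv2.imwrite('pics/b2.png',c['image'])
t=snap('top','t2'); measure(t)
E
```

```text
board [546.  70.] [319.5 290.1] 87.83 [[395.0, -84.0], [685.0, -95.0], [697.0, 224.0], [407.0, 235.0]]
p22@[237. 194.] [559.  85.] [138.7  58.5] 86.03 [[525.0, 18.0], [583.0, 14.0], [593.0, 152.0], [535.0, 156.0]]
board z 0.07999297988482434
```

View pics/b2.png

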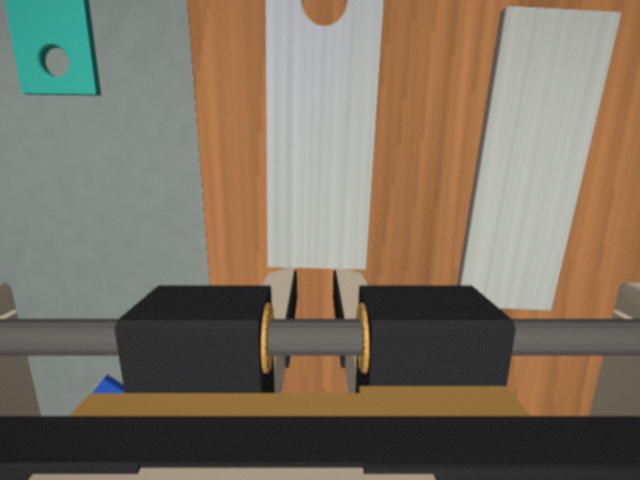

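The wrist view shows both fingertips on the rear end, at (267–366, 268). The plate looks square to the tool and the hole is ahead at (325,10). The top view of the plate is blocked by the arm, so I'll measure the rear with the wrist camera.

```bash
python3 - <<'E'
from h import *
c=dict(np.load('pics/w2.npz'))
a=ray(c,267,268,.086);b=ray(c,366,268,.086); print(a,b,np.linalg.norm(a-b), np.degrees(np.arctan2(*(b-a)[1::-1])))
m=(a+b)/2; yb=np.array([.0377,.9993]); e=np.array([.552,.2295])
print('rear to edge',(e-m[:2])@yb,'need push',(e-m[:2])@yb+.04-.14, arm.state()['tool_pos'])
E
```

```text
[0.43456266 0.03975219 0.086     ] [0.48495478 0.03789359 0.086     ] 0.05042637940961484 -2.112268232615193
rear to edge 0.19402113010774488 need push 0.09402113010774488 [0.45821411 0.02987134 0.08363166]
```

```bash
python3 -m crank '[[0,-0.5,0,0,0,0,0.6],[0,-0.5,0,0,0,0,0.6],[0,-0.5,0,0,0,0,0.6],[0,-0.5,0,0,0,0,0.6],[0,-0.5,0,0,0,0,0.6],[0,-0.5,0,0,0,0,0.6],[0,-0.5,0,0,0,0,0.6],[0,-0.5,0,0,0,0,0.6],[0,-0.5,0,0,0,0,0.6],[0,-0.5,0,0,0,0,0.6],[0,-0.5,0,0,0,0,0.6],[0,-0.5,0,0,0,0,0.6],[0,-0.5,0,0,0,0,0.6],[0,-0.5,0,0,0,0,0.6],[0,-0.5,0,0,0,0,0.6],[0,-0.5,0,0,0,0,0.6],[0,-0.3,0,0,0,0,0.6],[0,-0.3,0,0,0,0,0.6],[0,0,0,0,0,0,0.6]]'
python3 - <<'E'
from h import *
snap('wrist','w3'); snap('top','t3')
E
```

```text
t: 7.15
tool_pos: [0.4615, 0.1161, 0.0836]
ee_rot: [-180.0, 0.0, -2.2]
force: [0.1, -1.2, -0.2]
width: 0.0187
```

View pics/w3.png

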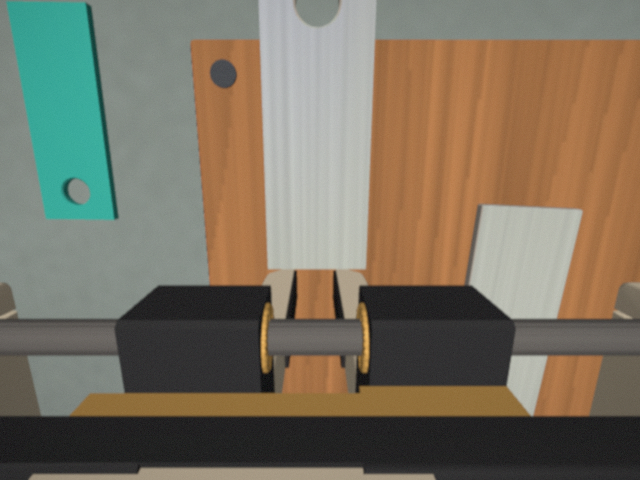

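The drilled end is now over the edge (board edge at row 40), the plate's rear is at row 268, and the plate is still square to the tool. Next I work out what's left.

```bash
python3 - <<'E'
from h import *
c=dict(np.load('pics/w3.npz'))
m=ray(c,316.5,268.5,.086)
a=ray(c,225,40,.08);b=ray(c,600,40,.08); d=(b-a)[:2]/np.linalg.norm((b-a)[:2]); n=np.array([-d[1],d[0]])
print('edge ang',np.degrees(np.arctan2(d[1],d[0])),'wrist overhang',.14-(a-m)[:2]@n)
yb=np.array([.0377,.9993]); e=np.array([.552,.2295]); print('via top edge',.14-(e-m[:2])@yb)
E
```

```text
edge ang -2.1066246527247348 wrist overhang 0.03350777559612847
via top edge 0.031448435171607406
```

Overhang is 31–33 mm, so 7.5 mm to go. After that I back off, rise and look.

```bash
python3 -m crank '[[0,-0.3,0,0,0,0,0.6],[0,-0.3,0,0,0,0,0.6],[0,-0.15,0,0,0,0,0.6],[0,0,0,0,0,0,0.6],[0,0,0,0,0,0,0.6],[0,0.5,0,0,0,0,0.6],[0,1,0,0,0,0,0.6],[0,1.5,0,0,0,0,0.6],[0,0,-2,0,0,0,0.6],[0,0,-3,0,0,0,0.6],[0,0,-3,0,0,0,0.6],[0,0,-3,0,0,0,0.6],[0,3,0,0,0,0,0.6],[0,4,0,0,0,0,0.6],[0,4,0,0,0,0,0.6],[0,4,0,0,0,0,0.6],[0,4,0,0,0,0,0.6],[0,3,0,0,0,0,0.6],[0,0,0,0,0,0,0.6]]'
python3 - <<'E'
from h import *
t=snap('top','t4'); measure(t)
cv2.imwrite('pics/c4.png',cv2.resize(t['image'][135:280,160:325],None,fx=4,fy=4,interpolation=cv2.INTER_CUBIC))
E
```

```text
t: 9.15
tool_pos: [0.4513, -0.1317, 0.194]
ee_rot: [179.9, -0.1, -2.6]
force: [-0.3, 0.1, -0.5]
width: 0.0186
board [547.  90.] [360.5 290.2] 87.87 [[395.0, -85.0], [685.0, -95.0], [698.0, 265.0], [408.0, 276.0]]
p20@[246. 198.] [563.  84.] [140.   50.6] 85.12 [[532.0, 16.0], [582.0, 12.0], [594.0, 152.0], [544.0, 156.0]]
p23@[195. 240.] [472. 202.] [ 86.2 141.8] 0.49 [[429.0, 273.0], [430.0, 131.0], [516.0, 132.0], [515.0, 274.0]]
board z 0.0804693009901214
```

View pics/c4.png

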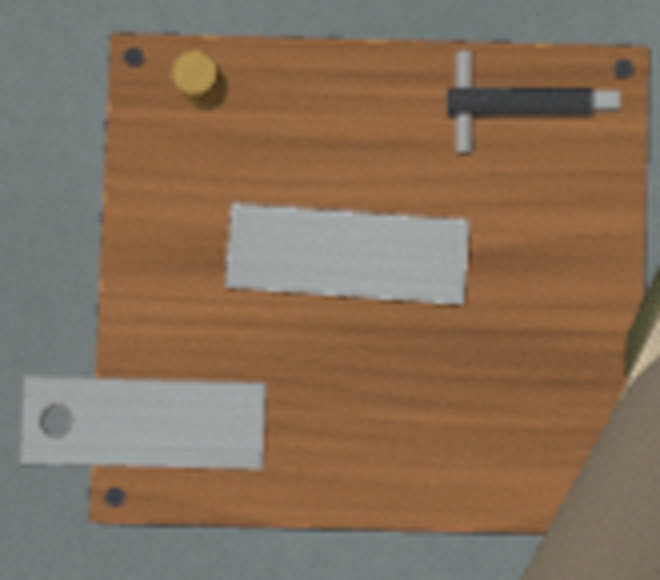

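The picture shows the drilled end past the left edge, with the hole in free air at (56,420) and the plate square. The plain plate, stub and key haven't moved. The overall length of board plus plate is 360.5 mm against 319.5 mm before, so the overhang is about 40 mm. The hand is clear.

```bash
python3 -c "
from cell import arm
print(arm.close_job())"
```

```text
the job is handed in; nothing more can be done
None
```

The drilled plate now sticks out about 40 mm past the board's left edge, with the hole in free air. I pushed it about 115 mm with both fingertips on its rear end, backed the hand off to clear, and handed the job in. The arm was clear at t = 9.15 s, and hand-in gave no verdict.

- **Overhang:** the last top view gives about 40–41 mm from the length of board plus plate. Just before the final 7.5 mm push, the two estimates differed by 2 mm: 33.5 mm from the wrist camera and 31.4 mm from the top camera. That puts the end at about 39–41 mm, inside the 32–48 mm limits.
- **Squareness:** the wrist view during the push put the plate's rear end and the board edge at the same angle, within about 1°. The last top view also looks square. The last automatic fit of the plate outline merged with the bench, so I did not use it.
- **Other things:** the plain plate measured the same as at the start. The chuck key and bar end look unmoved in the last top view. I did not check the spray can again, but the arm did not go near it.

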